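# Lever open the vial safe and hold it

### The arm

A 6-joint arm with a two-finger parallel gripper is mounted at the origin on a cart in front of the work surface, level with it; the furniture and walls round the work are solid. World frame = base frame: x ahead of the robot, y to its left, z up, the work surface at z = 0. Lengths are in m, angles in degrees, forces in N, time in s.
With the tool pointing down it reaches from about 0.375 to 0.9 m from the base axis. Payload 3.1 kg.
Tool frame: the origin (TCP) lies at the very end of the fingers, on their centre line; the grasp point (between the pads) lies 19 mm behind it; z points along the fingers, y is the line along which they close (so a half turn about z gives the same grasp; the last joint's range is limited). The gripper opens to 87 mm and grips with 3 to 60 N. Pads are 19 mm wide; open, the fingers measure 117 mm over their backs; the gripper's body (75 mm by 190 mm) begins 51 mm behind the grasp point.
Start: joints at [58.47, 30.224, 82.088, -0, 67.689, -10.227], TCP at [0.227, 0.582, 0.223] pointing down, gripper open.
Joint ranges: [-176.69, 176.69], [-43.24, 126.21], [12.49, 139.97], [-82, 262], [0, 151.66], [-163.58, 163.58]. Speed limits (degrees/s): [159.86, 159.86, 180, 180, 180, 180].

### API

Orientations are given as a 3x3 rotation matrix whose columns are the frame's x, y, z axes.
In Python, from rig import bot gives the robot as it stands.
- The arm moves only by the tool move_arm, never from a script. Its argument "increments" is a list of rows, each an object with "xyz": the shift along the tool's x, y, z in mm, a list of three; "roll": the turn about the tool's z in rad; "grip": the opening in per cent of the stroke, from 0 (shut) to 100 (fully open). A call has 1 to 5 rows; each row shifts and turns the commanded pose from where the row before left it, along the tool's axes as they then stand; what a row does not reach is not made up. A row lasts 1/12 s, in which the tool goes at most 41.7 mm and 7.16 degrees, less where a joint would pass 70% of its speed; a pose out of reach is approached as far as the arm can. A call is refused whole if a number of a shift passes 41.7 or a number of a turn 0.125, either way. A call with a gripper value outside its range is refused whole. The fingers move at their own pace and stop on an object; the grip force is fixed at half the most. Time passes only in rows, so rows that do not move let the fingers close. It gives the time, the measured TCP pose, the force, the opening and the grip force at its end, in the units of the state.
- bot.read_state(): the state, without advancing time (a new reading comes with each control period).
- bot.capture(name): name is "scene" or "side" or "wrist"; returns (picture, depth): 384x512x3 uint8, red, green, blue; 384x512 float32, m along the optical axis (not along the pixel's ray), 0 where there is no reading.
- bot.camera_model(name): a dict with "intrinsics" (3x3 intrinsics, pixels), "rvec" (rotation vector, rad) and "tvec" (3), from world to camera coordinates, as OpenCV has them; the wrist camera has in their place "tool_from_camera" (4x4, takes a point from camera to tool coordinates, whose origin is the TCP and whose axes are the flange's). Camera axes: x right, y down, z forward; pixel columns grow to the right and rows downward; lengths in m; the calibration is good to about 2 mm. A picture is of the moment at which its call begins: read the wrist's pose just before it. camera_model takes no time and is no camera call.
- bot.hand_in(): hands the job in; it is judged then, once.
Trained networks look in the newest picture that a camera, given by its name, has taken for a name from the list of things; names that differ only in an ending like _2 or _b are one class to them, and where a whole thing is asked for, a point or a joint stands for the part that bears it (a point fixed in the world has none). Each returns a list of dicts, best first, with "conf" (0 to 1); they miss things now and then, are a little off and sometimes report something else, mostly with a low value. They report only what shows in the picture. A call takes as long as a camera call.
- bot.spot_in(label, camera): "at" ([x, y, z] in m, in the coordinates of the camera as it stood for that picture, good to about 4 mm: the middle of the surface that is visible of it).
- bot.trace(label, camera): "mask" (384x512 bool, what is visible of it).
The state is a dict: "time_s": time; "joint_positions": joint angles; "qvel": joint speeds; "tau": joint torques, N m; "position": TCP position; "tcp_rot": TCP orientation; "force": force on the tool from outside, world axes, zero at the start; "moment": the same for the moment, N m; "opening": opening from 0.0 (shut) to 1.0 (fully open); "grasp_force": force on a finger pad.
Only numpy, scipy, OpenCV 4.12 (cv2) and the standard library are available. Lean on these libraries where they do the work, as an engineer would, in place of code of your own. Each camera call takes 0.05 s, during which the arm holds its last target. There are 200 camera calls.

### The job

Open the heavy flap of the vial safe with its lever: with a fingertip push the upright peg of the safety stop so that the stop swings well out from under the lever, then press the pedal on the lever's long end all the way down onto its rubber buffer and keep it pressed there, so that the flap stays raised; the program finishes while still holding the pedal down. Only touch and push, never grip or lift: the lever stays in its cradle, the flap is not touched by the robot, and the bottle, vial, tape, pen and box standing about stay where they are.

Things in the scene. Friction and masses are not known exactly. Their poses are not given: they have to be found in the camera images.
- vial_safe: Fixed steel frame, base plate 410 x 100 x 8 mm, shifted and turned each start. Origin on the worktop under the lever's pivot; z up; +x points to the small grey box (x 95 to 187 mm, 100 wide, walls up to z 70), -x to the lever's long arm (base ends at x -220); y to the left looking along +x. Rubber buffer, 20 mm across, at x -145, y 0, top at z 55.
- cradle (a point): Centre of the two open-topped notches (14 mm wide, 19 deep) that carry the lever's loose 12 mm cross pin, on the pivot line (along the frame's y), at the frame's (0, 0, 55) mm.
- lever: Loose cranked steel lever, 250 g, resting in the cradle. Origin at its cross pin, axes as the frame's at rest. Short arm 80 mm to +x, level, its end roller under the flap's tongue; long arm 190 mm to -x, rising at 42 degrees, 18 mm wide, with a flat shoe under it at x -75 to -40. Pressed, it turns about the pin's y, long end down by about 0.7 rad to the buffer. Let go, it comes back up.
- pedal (a point): Centre of the top face of the pedal, a black plate 45 (x) x 42 (y) x 8 mm on the long arm's end; in the lever's frame (-136, 0, 140) mm, 195 mm above the worktop at rest; pressed fully, about 76 mm up and 58 mm further to -x. Face tilted 20 degrees at rest (outer edge up), level at mid-stroke, 20 degrees the other way at the bottom. Takes 4 to 10 N, more on the buffer.
- flap: Heavy steel flap, about 1.6 kg, 94 x 104 x 18 mm, on the grey box, hinged at its far end; origin on the hinge line at the frame's (187, 0, 72) mm, z axis vertical when shut. A 30 mm wide tongue reaches from it over the lever's short end. Pressing the lever fully tilts it by about 0.37 rad; it falls shut by its weight.
- stop (a joint): Angle of the safety stop, a swivel arm on an upright column at the frame's (-60, 55) mm. At the start (0 to 0.12 rad) its arm, 62 mm long, top at z 66 mm, lies 4 mm under the lever's shoe and blocks it; 1.57 (limit) = quarter turn, arm beside the lever, fully clear. Grows clockwise seen from above. Stays where it is left; about 1 N at the peg turns it.
- stop_peg (a point): Centre of the top, at z 150 mm, of the stop's upright black peg, 16 mm thick, 84 mm of it free; it stands 55 mm from the column's axis on the tail opposite the arm. At stop angle 0 it is at the frame's (-60, 110) mm; pushed towards +x it follows an arc about the column to (-5, 55) mm at 1.57 rad.
- sample_bottle: Loose white bottle, 37 mm thick, 74 mm high, near the lever; leave alone. Origin under its centre.
- sample_vial: Loose glass vial with black cap, 23 mm thick, 48 mm high, near the lever; leave alone. Origin under its centre.
- tape_roll: Loose roll of tape, 54 mm across, 12 mm high, near the frame; leave alone. Origin under its centre.
- blue_pen: Loose pen, 145 mm long, lying beside the frame; leave alone. Origin under its centre.
- filters: Loose flat box with lid, 92 x 92 x 34 mm, to the right; leave alone. Origin under its centre.

How it is judged (in metres and radians):
On the way, in this order (a step that is already met when the one before it is completed fails the run):
1. the safety stop is swung out from under the lever (value of joint stop above 1 rad), for 0.2 s.
2. the pedal is pressed down by the fingers and the flap is raised (angle between flap's own z axis and vertical above 0.3 rad and contact force between the fingers and lever above 1.5 N), for 0.3 s.
At the end, for the whole second after the job is handed in: The fingers press the lever with more than 1.5 N and hold the flap still, tilted up more than 0.3 rad (fully pressed it is about 0.37); the lever's cross pin lies in its cradle (within 10 mm) and the stop is swung aside by more than 1.0 rad (all of step 2 and angular speed of flap below 0.1 rad/s and value of joint stop above 1 rad and distance between lever and cradle below 0.01 m); the arm keeps its last pose, push and grip.
It fails at once if the robot touches the flap (contact force between any of the fingers, the arm and flap above 1 N).
It fails at once if the lever is lifted or knocked out of its cradle (distance between lever and cradle above 0.015 m).
It fails at once if something standing about is moved by more than 20 mm (distance of any of sample_bottle, sample_vial, tape_roll, blue_pen, filters from where it was at the start of the episode above 0.02 m).
It also fails if it takes over 48 s, if anything falls off the work surface, if the arm or the gripper's body presses on something with over 40 N, if the wrist force passes 120 N, or if a joint passes its speed limit or range.

## Working session

There is one attempt and no reset: what is moved stays moved. The work goes in short steps, Python scripts to look and compute and a tool call to move; the robot and the scene stay as the last step left them, time stands still between calls to the robot, and variables do not carry over. Pictures are saved under pics/ and viewed, at most 10 in all, crops included, and the job is handed in when it is done.

Besides the shell and the picture viewer there is one more tool, called after "Emit:" as name(argument=value, ...) on one line, values as JSON. move_arm: Moves the arm, as the interface text tells. Its arguments: {"type":"object","properties":{"increments":{"type":"array"}},"required":["increments"]}

```bash
mkdir -p pics
cat > h.py <<'E'
import numpy as np, cv2
from rig import bot
def w(cam,p):
    m=bot.camera_model(cam); R=cv2.Rodrigues(np.array(m["rvec"],float))[0]
    return R.T@(np.array(p,float).ravel()-np.array(m["tvec"],float).ravel())
def cloud(cam,d,mask):
    K=np.array(bot.camera_model(cam)["intrinsics"]); v,u=np.nonzero(mask&(d>0)); z=d[v,u]
    P=np.stack([(u-K[0,2])/K[0,0]*z,(v-K[1,2])/K[1,1]*z,z],1)
    m=bot.camera_model(cam); R=cv2.Rodrigues(np.array(m["rvec"],float))[0]
    return (P-np.array(m["tvec"],float).ravel())@R
E
python3 - <<'E'
from h import *
np.set_printoptions(precision=4,suppress=True)
ims=[]
for c in("scene","side"):
    im,d=bot.capture(c); ims.append(im); np.savez("%s.npz"%c,im=im,d=d)
    for l in("pedal","stop_peg","cradle","flap","vial_safe","lever","stop","sample_bottle","sample_vial","tape_roll","blue_pen","filters"):
        try: print(c,l,[(round(r["conf"],2),w(c,r["at"])) for r in bot.spot_in(l,c)[:2]])
        except Exception as e: print(l,e)
for c,i in zip("ab",ims): cv2.imwrite("pics/%s.png"%c,cv2.resize(i[...,::-1],(800,600)))
s=bot.read_state(); print(s["position"],s["tcp_rot"],s["time_s"])
E
```

```text
scene pedal []
scene stop_peg [(0.83, array([ 0.512 , -0.0298,  0.0655]))]
scene cradle [(0.71, array([ 0.5777, -0.0256,  0.0134]))]
scene flap [(0.66, array([0.6015, 0.1389, 0.0845]))]
scene vial_safe [(0.66, array([ 0.5798, -0.0226,  0.0146]))]
scene lever [(0.94, array([ 0.581 , -0.0554,  0.0993]))]
scene stop [(0.86, array([ 0.5134, -0.029 ,  0.062 ])), (0.47, array([ 0.6603, -0.0686,  0.0231]))]
scene sample_bottle []
scene sample_vial [(0.52, array([ 0.6598, -0.0665,  0.025 ]))]
scene tape_roll [(0.56, array([0.6932, 0.0364, 0.0086]))]
scene blue_pen [(0.54, array([ 0.5863, -0.0531,  0.0985])), (0.45, array([0.5167, 0.1558, 0.0056]))]
scene filters [(0.78, array([ 0.3741, -0.2976,  0.0316]))]
side pedal [(0.91, array([ 0.5927, -0.0565,  0.1368])), (0.28, array([0.6068, 0.1773, 0.0905]))]
side stop_peg [(0.87, array([ 0.5089, -0.0236,  0.0702]))]
side cradle [(0.71, array([0.5997, 0.1938, 0.061 ]))]
side flap [(0.64, array([0.6086, 0.1799, 0.0894]))]
side vial_safe [(0.94, array([0.5938, 0.1931, 0.0638]))]
side lever [(0.75, array([ 0.5922, -0.0591,  0.1368]))]
side stop [(0.6, array([ 0.5126, -0.0244,  0.0674]))]
side sample_bottle [(0.73, array([ 0.6584, -0.1573,  0.0438]))]
side sample_vial [(0.65, array([ 0.6607, -0.0472,  0.0375]))]
side tape_roll [(0.47, array([0.7003, 0.0567, 0.0133]))]
side blue_pen [(0.72, array([ 0.5921, -0.0556,  0.1352])), (0.63, array([0.5153, 0.1741, 0.0063]))]
side filters [(0.93, array([ 0.3856, -0.2624,  0.0324])), (0.31, array([0.5961, 0.1924, 0.0632]))]
[0.227  0.5823 0.2225] [[-0.9317  0.3633 -0.    ]
 [ 0.3633  0.9317  0.    ]
 [ 0.     -0.     -1.    ]] 1.3
```

View pics/a.png

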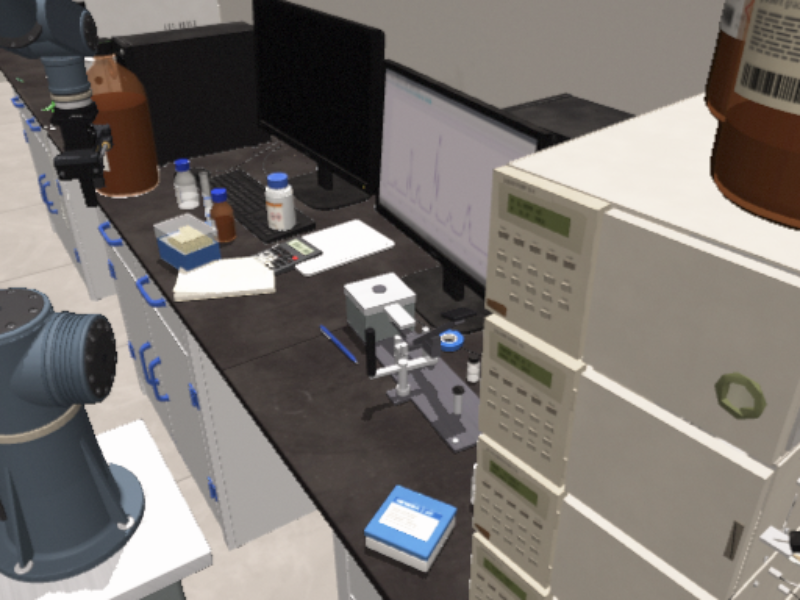

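View pics/b.png

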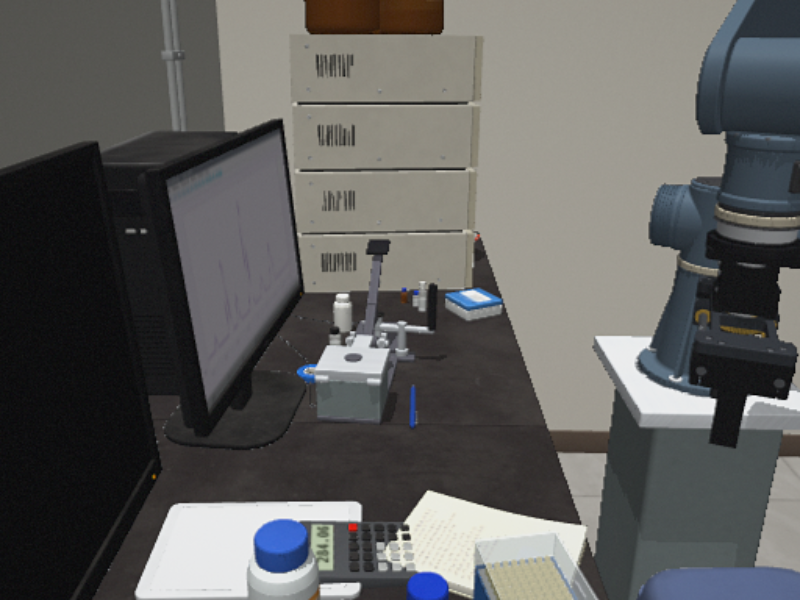

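The scene view shows the safe with its dark peg at about (370,352), while the HPLC stack hides the pedal. The side view shows the pedal at (378,245), the peg at (432,306) and the flap at (353,360). I'll fit the frame next.

Run:
```python
from h import *
np.set_printoptions(precision=4,suppress=True)
for c in("scene","side"):
    f=np.load(c+".npz"); d=f["d"]; im=f["im"].astype(int); H=d.shape
    P=cloud(c,d,np.ones(H,bool)); col=im[d>0]
    s=lambda m:P[m]
    x,y,z=P.T
    top=(z>.080)&(z<.105)&(abs(x-.6)<.12)&(y>.04)&(y<.3)&(col.min(1)>120)
    T=P[top]; zm=np.median(T[:,2]); T=T[abs(T[:,2]-zm)<.004]
    r=cv2.minAreaRect((T[:,:2]*1000).astype(np.float32)); print(c,"flap",len(T),zm,r)
    for l in("stop_peg","pedal","lever"):
        for r in bot.trace(l,c)[:1]:
            Q=cloud(c,d,r["mask"]); hi=np.percentile(Q[:,2],98); 
            print(c,l,round(r["conf"],2),len(Q),"med",np.median(Q,0),"p2",np.percentile(Q,2,0),"p98",np.percentile(Q,98,0),"top",np.median(Q[Q[:,2]>hi-.02],0))
    dk=(col.max(1)<60)&(z>.08)&(z<.25)&(abs(x-.56)<.12)&(y<.1)&(y>-.25)
    print("dark",dk.sum()); Q=P[dk]
    for nm,m in(("peg",Q[:,0]<.54),("ped",(Q[:,0]>.55)&(Q[:,2]>.16))):
        if m.sum(): print(nm,m.sum(),np.median(Q[m],0),Q[m].min(0),Q[m].max(0))
    st=(z>.1)&(z<.4)&(y<-.15)&(x>.3)&(x<.9); print("stack",np.percentile(P[st],[1,50,99],axis=0) if st.any() else 0)
```

```text
scene flap 582 0.08559790988937359 ((611.7110595703125, 148.4676513671875), (125.29320526123047, 105.49919128417969), 88.08912658691406)
scene stop_peg 0.62 531 med [ 0.5232 -0.0314  0.0639] p2 [ 0.4761 -0.0475  0.0033] p98 [0.5902 0.0383 0.1465] top [ 0.4817 -0.0279  0.1407]
scene pedal 0.9 494 med [ 0.5854 -0.0518  0.0988] p2 [ 0.5638 -0.1367  0.0454] p98 [0.6083 0.0621 0.1995] top [ 0.5793 -0.1253  0.1952]
scene lever 0.97 589 med [ 0.5856 -0.0514  0.0952] p2 [ 0.5633 -0.1367  0.0095] p98 [0.6349 0.1008 0.1994] top [ 0.5796 -0.1235  0.1949]
dark 426
peg 156 [ 0.4803 -0.029   0.119 ] [ 0.4751 -0.033   0.0801] [ 0.4918 -0.0172  0.1489]
ped 169 [ 0.5783 -0.1202  0.1938] [ 0.5618 -0.1396  0.1613] [ 0.6063 -0.0934  0.2021]
stack [[ 0.376  -0.6889  0.1186]
 [ 0.3951 -0.568   0.3108]
 [ 0.5419 -0.4248  0.3984]]
side flap 692 0.08886923019269737 ((612.4171752929688, 165.7277069091797), (100.70252990722656, 103.02182006835938), 84.2385025024414)
side stop_peg 0.91 388 med [ 0.508  -0.0217  0.067 ] p2 [ 0.4768 -0.0383  0.0271] p98 [ 0.5797 -0.0114  0.1499] top [ 0.4845 -0.0167  0.1421]
side pedal 0.74 572 med [ 0.5886 -0.0648  0.1328] p2 [ 0.5655 -0.397   0.056 ] p98 [0.6057 0.0341 0.2016] top [ 0.5852 -0.1077  0.1943]
side lever 0.89 479 med [ 0.5889 -0.0583  0.1347] p2 [ 0.5679 -0.1299  0.0593] p98 [0.6022 0.0338 0.2014] top [ 0.5837 -0.1077  0.1943]
dark 277
peg 129 [ 0.4837 -0.0157  0.117 ] [ 0.4757 -0.0252  0.0805] [ 0.4914 -0.0075  0.1516]
ped 128 [ 0.5828 -0.1047  0.1929] [ 0.5629 -0.1309  0.167 ] [ 0.6033 -0.0876  0.2018]
stack [[ 0.3075 -1.0253  0.1036]
 [ 0.5804 -0.3963  0.2601]
 [ 0.891  -0.3663  0.3971]]
```

Emit:
move_arm(increments=[{"xyz":[0,0,-20],"roll":-0.09,"grip":0},{"xyz":[0,0,-20],"roll":-0.09,"grip":0},{"xyz":[0,0,-20],"roll":-0.09,"grip":0},{"xyz":[-10,-20,0],"roll":0,"grip":0},{"xyz":[-16,-31,0],"roll":0,"grip":0}])

```text
time_s: 2.02
position: [0.2478, 0.5315, 0.2843]
tcp_rot: [[-0.995, 0.098, 0.003], [0.098, 0.995, 0.006], [-0.002, 0.006, -1.0]]
force: [1.3, -0.8, -0.1]
opening: 0.709
grasp_force: 0.0
```

Emit:
move_arm(increments=[{"xyz":[-16,-31,0],"roll":0,"grip":0},{"xyz":[-16,-31,0],"roll":0,"grip":0},{"xyz":[-16,-31,0],"roll":0,"grip":0},{"xyz":[-16,-31,0],"roll":0,"grip":0},{"xyz":[-16,-31,0],"roll":0,"grip":0}])

```text
time_s: 2.43
position: [0.3118, 0.3651, 0.2827]
tcp_rot: [[-0.995, 0.101, 0.001], [0.101, 0.995, 0.0], [-0.001, 0.0, -1.0]]
force: [1.5, 0.6, 0.3]
opening: 0.323
grasp_force: 0.0
```

Emit:
move_arm(increments=[{"xyz":[-16,-31,0],"roll":0,"grip":0},{"xyz":[-16,-31,0],"roll":0,"grip":0},{"xyz":[-16,-31,0],"roll":0,"grip":0},{"xyz":[-16,-31,0],"roll":0,"grip":0},{"xyz":[-16,-31,0],"roll":0,"grip":0}])

```text
time_s: 2.85
position: [0.3757, 0.2027, 0.2829]
tcp_rot: [[-0.995, 0.101, 0.001], [0.101, 0.995, 0.0], [-0.001, 0.0, -1.0]]
force: [0.9, 0.1, 0.1]
opening: 0.017
grasp_force: 0.0
```

Emit:
move_arm(increments=[{"xyz":[-15,-33,0],"roll":0,"grip":0},{"xyz":[-15,-33,0],"roll":0,"grip":0},{"xyz":[-15,-33,0],"roll":0,"grip":0},{"xyz":[-15,-33,0],"roll":0,"grip":0},{"xyz":[-15,-33,0],"roll":0,"grip":0}])

```text
time_s: 3.27
position: [0.4335, 0.0307, 0.2829]
tcp_rot: [[-0.995, 0.102, 0.001], [0.102, 0.995, -0.0], [-0.001, 0.0, -1.0]]
force: [0.8, 0.4, 0.1]
opening: 0.005
grasp_force: 0.0
```

Emit:
move_arm(increments=[{"xyz":[-15,-33,0],"roll":0,"grip":0},{"xyz":[-15,-33,0],"roll":0,"grip":0},{"xyz":[-14,-28,0],"roll":0,"grip":0},{"xyz":[0,0,0],"roll":0,"grip":0},{"xyz":[0,0,0],"roll":0,"grip":0}])

```text
time_s: 3.68
position: [0.4679, -0.067, 0.2825]
tcp_rot: [[-0.994, 0.105, 0.0], [0.105, 0.994, 0.0], [-0.0, 0.0, -1.0]]
force: [-0.7, 0.4, -0.6]
opening: 0.004
grasp_force: 0.0
```

```bash
cat >> h.py <<'E'
def wr():
    s=bot.read_state(); T=np.eye(4); T[:3,:3]=s["tcp_rot"]; T[:3,3]=s["position"]
    return T@np.array(bot.camera_model("wrist")["tool_from_camera"])
E
python3 - <<'E'
from h import *
np.set_printoptions(precision=4,suppress=True)
T=wr(); im,d=bot.capture("wrist"); cv2.imwrite("pics/w.png",im[...,::-1])
s=bot.read_state(); print(s["position"],s["joint_positions"])
for l in("stop_peg","pedal","lever","stop"):
    for r in bot.spot_in(l,"wrist")[:2]: print(l,round(r["conf"],2),T[:3,:3]@r["at"]+T[:3,3])
E
```

```text
[ 0.467  -0.0656  0.2823] [ -21.6239   13.9642   98.8477    0.0322   67.2596 -105.7128]
stop_peg 0.73 [ 0.4841 -0.0284  0.0814]
stop 0.89 [ 0.4883 -0.0212  0.0839]
```

View pics/w.png

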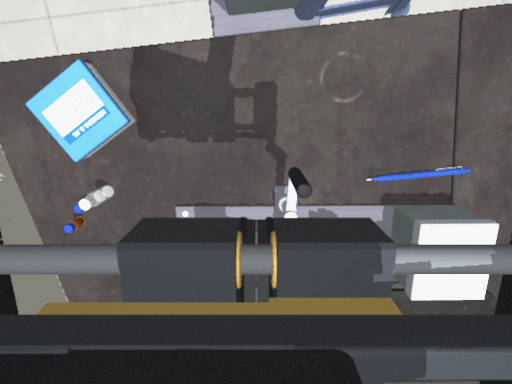

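The wrist view shows the peg at (300,180), upright and clear of the fingers. It agrees with my estimate, so I'll descend beside it.

Emit:
move_arm(increments=[{"xyz":[-12,-5,30],"roll":0,"grip":0},{"xyz":[0,0,40],"roll":0,"grip":0},{"xyz":[0,0,40],"roll":0,"grip":0},{"xyz":[0,0,40],"roll":0,"grip":0},{"xyz":[0,0,10],"roll":0,"grip":0}])

```text
time_s: 4.35
position: [0.4751, -0.0692, 0.1179]
tcp_rot: [[-0.995, 0.1, -0.009], [0.1, 0.995, 0.004], [0.01, 0.003, -1.0]]
force: [-0.9, 0.8, -0.0]
opening: 0.006
grasp_force: 0.0
```

Emit:
move_arm(increments=[{"xyz":[0,8,0],"roll":0,"grip":0},{"xyz":[0,8,0],"roll":0,"grip":0},{"xyz":[0,8,0],"roll":0,"grip":0},{"xyz":[0,8,0],"roll":0,"grip":0},{"xyz":[0,0,0],"roll":0,"grip":0}])

```text
time_s: 4.77
position: [0.483, -0.0382, 0.1241]
tcp_rot: [[-0.995, 0.099, 0.003], [0.099, 0.995, -0.001], [-0.003, -0.0, -1.0]]
force: [-0.3, -0.5, 0.3]
opening: 0.005
grasp_force: 0.0
```

Emit:
move_arm(increments=[{"xyz":[-2,8,0],"roll":0,"grip":0},{"xyz":[-1,8,0],"roll":0,"grip":0},{"xyz":[0,7,0],"roll":0,"grip":0},{"xyz":[-2,8,0],"roll":0,"grip":0},{"xyz":[-2,7,0],"roll":0,"grip":0}])

```text
time_s: 5.18
position: [0.4955, -0.0032, 0.1232]
tcp_rot: [[-0.995, 0.101, 0.005], [0.101, 0.995, -0.002], [-0.005, -0.002, -1.0]]
force: [3.3, -7.8, -0.4]
opening: 0.004
grasp_force: 3.3
```

Emit:
move_arm(increments=[{"xyz":[-4,3,0],"roll":0,"grip":0},{"xyz":[-5,3,0],"roll":0,"grip":0},{"xyz":[-5,3,0],"roll":0,"grip":0},{"xyz":[-6,3,0],"roll":0,"grip":0},{"xyz":[-5,2,0],"roll":0,"grip":0}])

```text
time_s: 5.6
position: [0.5198, 0.0083, 0.1227]
tcp_rot: [[-0.995, 0.101, -0.0], [0.101, 0.995, -0.001], [0.0, -0.001, -1.0]]
force: [0.3, -7.0, 3.5]
opening: 0.004
grasp_force: 3.3
```

Run:
```python
from h import *
np.set_printoptions(precision=4,suppress=True)
im,d=bot.capture("scene"); s=bot.read_state(); print(s["position"],s["force"])
c=cv2.resize(im[190:300,200:320,::-1],None,fx=5,fy=5); cv2.imwrite("pics/c.png",c)
P=cloud("scene",d,np.ones(d.shape,bool)); col=im[d>0]
x,y,z=P.T; m=(col.max(1)<60)&(z>.08)&(z<.115)&(x<.57)&(x>.45)&(abs(y)<.1); print(m.sum(),np.median(P[m],0))
for l in("stop_peg","stop"):
    for r in bot.spot_in(l,"scene")[:2]: print(l,round(r["conf"],2),w("scene",r["at"]))
```

```text
[0.5212 0.0083 0.1227] [ 0.7251 -4.8968  2.8908]
45 [0.5326 0.0165 0.093 ]
stop 0.87 [ 0.5317 -0.0331  0.0632]
```

View pics/c.png

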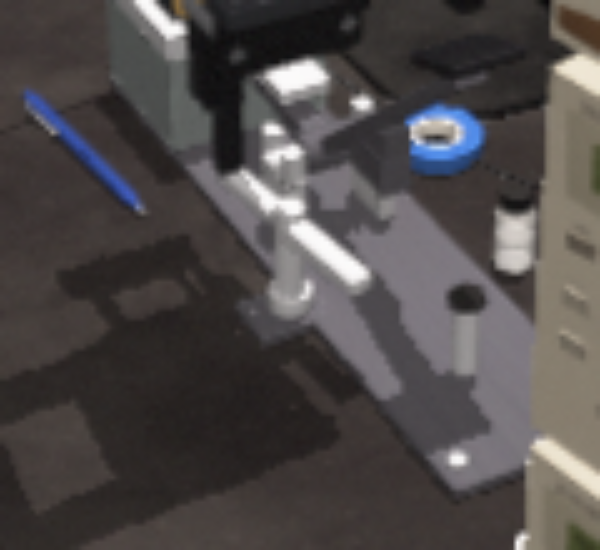

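The crop shows the stop arm lying beside the lever, from about (290,215) to (365,280), with the peg at (235,180). That puts the stop at about 1.4 rad. I'll retreat and go to the pedal.

Emit:
move_arm(increments=[{"xyz":[15,-6,0],"roll":0,"grip":0},{"xyz":[10,0,-30],"roll":0,"grip":0},{"xyz":[0,0,-40],"roll":0,"grip":0},{"xyz":[0,0,-40],"roll":0,"grip":0},{"xyz":[0,0,-20],"roll":0,"grip":0}])

```text
time_s: 6.17
position: [0.4941, 0.0062, 0.2558]
tcp_rot: [[-0.995, 0.102, 0.003], [0.102, 0.995, 0.001], [-0.003, 0.002, -1.0]]
force: [0.9, -0.0, 0.1]
opening: 0.006
grasp_force: 0.0
```

Emit:
move_arm(increments=[{"xyz":[-25,-27,0],"roll":0,"grip":0},{"xyz":[-25,-27,0],"roll":0,"grip":0},{"xyz":[-25,-27,0],"roll":0,"grip":0},{"xyz":[-22,-24,0],"roll":0,"grip":0},{"xyz":[0,0,0],"roll":0,"grip":0}])

```text
time_s: 6.58
position: [0.5829, -0.1133, 0.2516]
tcp_rot: [[-0.994, 0.105, 0.003], [0.105, 0.994, -0.001], [-0.003, -0.001, -1.0]]
force: [-0.1, -0.6, -0.1]
opening: 0.007
grasp_force: 0.0
```

Emit:
move_arm(increments=[{"xyz":[0,0,0],"roll":0,"grip":0},{"xyz":[0,0,0],"roll":0,"grip":0}])

```text
time_s: 6.75
position: [0.578, -0.1077, 0.2512]
tcp_rot: [[-0.995, 0.102, -0.004], [0.102, 0.995, 0.003], [0.004, 0.003, -1.0]]
force: [-0.9, 0.3, -0.2]
opening: 0.003
grasp_force: 0.0
```

Run:
```python
from h import *
np.set_printoptions(precision=4,suppress=True)
im,d=bot.capture("side"); s=bot.read_state(); print(s["position"],s["force"],s["time_s"])
cv2.imwrite("pics/d.png",cv2.resize(im[90:250,170:310,::-1],None,fx=3.7,fy=3.7))
P=cloud("side",d,np.ones(d.shape,bool)); col=im[d>0]
x,y,z=P.T; m=(col.max(1)<60)&(z>.16)&(z<.205)&(x<.65)&(x>.53)&(y<-.05)&(y>-.2); print(m.sum(),np.median(P[m],0),P[m].min(0),P[m].max(0))
```

```text
[ 0.578  -0.1074  0.2515] [ 0.7228  0.7672 -0.8944] 6.8
128 [ 0.5828 -0.1051  0.1932] [ 0.5628 -0.1334  0.165 ] [ 0.603  -0.0856  0.2024]
```

View pics/d.png

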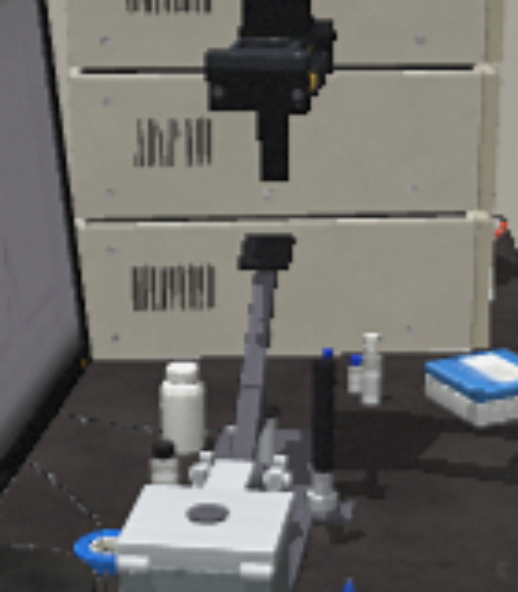

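The crop shows the fingertip at (273,180), almost centred above the pedal at (267,250). The peg is swung clear, and nothing else has moved. I'll centre the finger and descend to the pedal.

Emit:
move_arm(increments=[{"xyz":[-6,-6,10],"roll":0,"grip":0},{"xyz":[0,0,15],"roll":0,"grip":0},{"xyz":[0,0,12],"roll":0,"grip":0},{"xyz":[0,0,8],"roll":0,"grip":0},{"xyz":[0,0,0],"roll":0,"grip":0}])

```text
time_s: 7.22
position: [0.5833, -0.1145, 0.2052]
tcp_rot: [[-0.995, 0.101, -0.005], [0.101, 0.995, 0.002], [0.005, 0.002, -1.0]]
force: [-1.0, 0.4, -0.3]
opening: 0.008
grasp_force: 0.0
```

Emit:
move_arm(increments=[{"xyz":[0,-4.4,5],"roll":0,"grip":0},{"xyz":[0,-4.4,5],"roll":0,"grip":0},{"xyz":[0,-4.4,5],"roll":0,"grip":0},{"xyz":[0,-4.4,5],"roll":0,"grip":0},{"xyz":[0,-4.4,6],"roll":0,"grip":0}])

```text
time_s: 7.63
position: [0.5832, -0.1381, 0.1819]
tcp_rot: [[-0.995, 0.102, 0.002], [0.102, 0.995, -0.0], [-0.002, -0.0, -1.0]]
force: [0.7, 1.1, 3.2]
opening: 0.005
grasp_force: 1.9
```

Emit:
move_arm(increments=[{"xyz":[0,-1.5,6],"roll":0,"grip":0},{"xyz":[0,-2,7],"roll":0,"grip":0},{"xyz":[0,-2.5,7],"roll":0,"grip":0},{"xyz":[0,-2.5,7],"roll":0,"grip":0},{"xyz":[0,-2.5,7],"roll":0,"grip":0}])

```text
time_s: 8.05
position: [0.5829, -0.1526, 0.1487]
tcp_rot: [[-0.995, 0.101, 0.004], [0.101, 0.995, -0.007], [-0.004, -0.007, -1.0]]
force: [-0.3, -5.4, 7.8]
opening: 0.002
grasp_force: 3.5
```

Emit:
move_arm(increments=[{"xyz":[0,-2.5,6],"roll":0,"grip":0},{"xyz":[0,-2.5,6],"roll":0,"grip":0},{"xyz":[0,-2.5,6],"roll":0,"grip":0},{"xyz":[0,-2,6],"roll":0,"grip":0},{"xyz":[0,-2,6],"roll":0,"grip":0}])

```text
time_s: 8.47
position: [0.5819, -0.1645, 0.1186]
tcp_rot: [[-0.995, 0.101, 0.004], [0.101, 0.995, -0.008], [-0.005, -0.007, -1.0]]
force: [-1.5, -6.0, 6.6]
opening: 0.006
grasp_force: 3.4
```

Emit:
move_arm(increments=[{"xyz":[0,-1.5,6],"roll":0,"grip":0},{"xyz":[0,-1.5,6],"roll":0,"grip":0},{"xyz":[0,-1.5,6],"roll":0,"grip":0},{"xyz":[0,-1,6],"roll":0,"grip":0},{"xyz":[0,-1,5],"roll":0,"grip":0}])

```text
time_s: 8.88
position: [0.5809, -0.1705, 0.0889]
tcp_rot: [[-0.995, 0.101, 0.003], [0.101, 0.995, -0.006], [-0.004, -0.006, -1.0]]
force: [-0.7, -5.2, 4.0]
opening: 0.007
grasp_force: 2.6
```

Emit:
move_arm(increments=[{"xyz":[0,-0.5,4],"roll":0,"grip":0},{"xyz":[0,0,3],"roll":0,"grip":0},{"xyz":[0,0,2],"roll":0,"grip":0},{"xyz":[0,0,0],"roll":0,"grip":0},{"xyz":[0,0,0],"roll":0,"grip":0}])

```text
time_s: 9.3
position: [0.5804, -0.1694, 0.0797]
tcp_rot: [[-0.995, 0.102, 0.002], [0.102, 0.995, -0.003], [-0.002, -0.003, -1.0]]
force: [-0.5, -4.3, 2.4]
opening: 0.005
grasp_force: 2.1
```

Emit:
move_arm(increments=[{"xyz":[0,0,2],"roll":0,"grip":0},{"xyz":[0,0,2],"roll":0,"grip":0},{"xyz":[0,0,1],"roll":0,"grip":0},{"xyz":[0,0,0],"roll":0,"grip":0}])

```text
time_s: 9.63
position: [0.5809, -0.1693, 0.0784]
tcp_rot: [[-0.995, 0.1, 0.003], [0.1, 0.995, -0.005], [-0.004, -0.004, -1.0]]
force: [-4.5, -5.0, 21.3]
opening: 0.007
grasp_force: 10.9
```

Emit:
move_arm(increments=[{"xyz":[0,0,0],"roll":0,"grip":0},{"xyz":[0,0,0],"roll":0,"grip":0},{"xyz":[0,0,0],"roll":0,"grip":0},{"xyz":[0,0,0],"roll":0,"grip":0},{"xyz":[0,0,0],"roll":0,"grip":0}])

```text
time_s: 10.05
position: [0.5809, -0.1693, 0.0784]
tcp_rot: [[-0.995, 0.1, 0.004], [0.1, 0.995, -0.005], [-0.004, -0.004, -1.0]]
force: [-5.2, -5.3, 20.1]
opening: 0.0
grasp_force: 10.9
```

Run:
```python
from h import *
np.set_printoptions(precision=4,suppress=True)
im,d=bot.capture("side"); s=bot.read_state(); print(s["position"],s["force"],s["time_s"])
cv2.imwrite("pics/e.png",cv2.resize(im[90:280,170:310,::-1],None,fx=3.1,fy=3.1))
P=cloud("side",d,np.ones(d.shape,bool)); col=im[d>0]
x,y,z=P.T; m=(col.min(1)>110)&(z>.08)&(abs(x-.612)<.04)&(y>.11)&(y<.22)
A=np.c_[P[m][:,:2],np.ones(m.sum())]; k=np.linalg.lstsq(A,P[m][:,2],rcond=None)[0]; print(m.sum(),"tilt",np.arctan(np.hypot(*k[:2])),np.std(A@k-P[m][:,2]))
```

```text
[ 0.5808 -0.1692  0.0784] [-5.1096 -3.5571 21.3875] 10.1
891 tilt 0.35208817164246287 0.0021772527534167107
```

View pics/e.png

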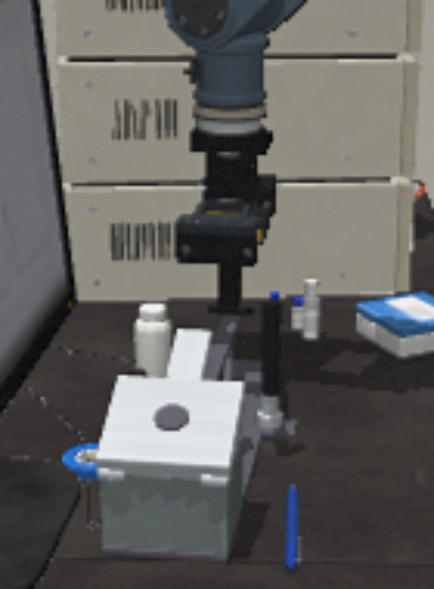

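The flap is raised at (175,420), tilted about 0.35 rad. The finger holds the pedal at (230,305) with a steady force of about 20 N, and the peg is aside at (270,340). I'm handing in.

```bash
python3 -c "
from rig import bot
print(bot.hand_in())"
```

```text
the job is handed in; nothing more can be done
None
```

I handed the job in with the stop swung to about 1.4 rad, the pedal held down on its buffer with about 20 N, and the flap raised about 0.35 rad; `hand_in` returned no verdict.

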